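# Load two drawer blanks into a narrowing-notch planing stop

## Task

Load the two drawer blanks into the planing stop, ready for planing their edges: stand each one on edge in the notch that suits its thickness, flat against the straight fence and down on the board, and slide it forward until the narrowing cheek stops it and it stays wedged there by itself when you let go. Use light hand pressure only, so that nothing is driven in hard and bruised, and leave the other things on the bench where they are.

Things in the scene. Friction and masses are not known exactly. Their poses are not given: they have to be found in the camera images.
- stop_board: Planing stop, fixed: plywood board 220 (x) x 290 (y) x 12 thick; origin: centre of its underside; top = floor for the blanks. On it are three notches (left for 21 mm stock, middle 15 mm, not needed now, right 9 mm), each between a straight dark fence (right) and a pale narrowing cheek (left), both 28 high over the floor. The notches open to its -x side, facing the robot, and narrow towards +x.
- blank_thick_center (a point): Centre of the thick drawer blank: a dark brown board 120 long (its x) x 21 thick (its y) x 70 high (its z), loose, about 120 g, standing on edge on the bench at the start. The two ends are alike.
- blank_thin_center (a point): Centre of the thin drawer blank: a pale board 120 long (its x) x 9 thick (its y) x 70 high (its z), loose, about 51 g, standing on edge on the bench at the start. The two ends are alike.
- fence_thick: Straight fence of the left notch (for the thick blank), 16 thick. Origin: on its working face at floor level (12 over the bench), level in x with the stop board's origin. The face looks to +y and runs from x = -70 to +95. The 21 mm blank, flat on this face, goes forward until its front left edge meets the cheek: 1 mm of gap is about 14 mm of travel, so the stop has to be felt.
- cheek_thick: Cheek of the left notch. Origin: middle of its 100 long working face, at floor level, 40 further on in x than the fence's; the gap there is 21 mm, 1.2 more or less. Turned about 0.07 rad; a flared lead-in 17 long at its near end. Behind it: foot and nuts, 15 high. A push of 8 to 14 N along the fence, not bearing down, wedges the blank to stay; over 25 N on the cheek, or 40 N down and sideways on the stop, bruises it.
- fence_thin: Straight fence of the right notch (for the thin blank), 16 thick. Origin: on its working face at floor level (12 over the bench), level in x with the stop board's origin. The face looks to +y and runs from x = -70 to +95. The 9 mm blank, flat on this face, goes forward until its front left edge meets the cheek: 1 mm of gap is about 14 mm of travel, so the stop has to be felt.
- cheek_thin: Cheek of the right notch. Origin: middle of its 100 long working face, at floor level, 40 further on in x than the fence's; the gap there is 9 mm, 1.2 more or less. Turned about 0.07 rad; a flared lead-in 17 long at its near end. Behind it: foot and nuts, 15 high. A push of 8 to 14 N along the fence, not bearing down, wedges the blank to stay; over 25 N on the cheek, or 40 N down and sideways on the stop, bruises it.
- block_plane: Block plane, 160 long, loose, origin at the middle of its underside. To be left alone.
- try_square: Try square, 110 x 165, loose, origin at the middle of its underside. To be left alone.
- glue_bottle: Yellow glue bottle, 170 high, loose, origin at the middle of its underside. To be left alone.
- mallet: Wooden mallet, 270 long, loose, origin at the middle of its underside. To be left alone.
- screw_jar: Jar of screws, 85 high, loose, origin at the middle of its underside. To be left alone.
- offcut: Dark wooden offcut 90 x 50 x 21, not a blank, loose, origin at the middle of its underside. To be left alone.
- bench_brush: Bench brush, 280 long, 50 high, loose, origin at the middle of its underside. To be left alone.
- pencil: Red carpenter's pencil, 160 long, loose, origin at the middle of its underside. To be left alone.
Mind the look-alikes: they are no part of the job. Of the things shaped like the part that bears blank_thin_center, the wooden one is meant.

How it is judged:
By the outcome, as a careful person would: the job done as asked, in the order asked, and still so for the second after the job is handed in, with the robot touching nothing.
It also fails if it takes over 61 s, if anything falls off the work surface, if the arm or the gripper's body presses on something with over 40 N, if the wrist force passes 120 N, or if a joint passes its speed limit or range.

## Robot

A 6-joint arm with a two-finger parallel gripper is mounted at the origin on the work surface. World frame = base frame: x ahead of the robot, y to its left, z up, the work surface at z = 0. Lengths are in m, angles in rad, forces in N, time in s.
With the tool pointing down it reaches from about 0.4 to 0.825 m from the base axis. Payload 7 kg.
Tool frame: the origin (TCP) lies midway between the tips of the shut fingers; the grasp point (between the pads) lies 19 mm behind it (env.grasp_offset is the distance from the TCP to the grasp point, in m); z points along the fingers, x is the direction in which the jaws open and shut, and the axes are right-handed (so a half turn about z gives the same grasp; the last joint's range is limited). The gripper opens to 88 mm and grips with 3 to 60 N. Pads are 19 mm wide; open, the fingers measure 130 mm over their backs; the gripper's body (78 mm by 193 mm) begins 47 mm behind the grasp point.
Start: joints at [-0.937, 0.359, 0.012, 0, -1.224, -0.288], TCP at [0.229, -0.635, 0.227] pointing down, gripper open.
Joint ranges: [-3.07, 3.07], [-1.43, 2.12], [-1.02, 1.25], [-3.03, 1.67], [-3.05, -0], [-3.03, 3.03]. Speed limits (rad/s): [2.39, 2.39, 3.01, 3.14, 3.14, 3.14].

## Interface

Orientations are given as a rotation vector (axis times angle).
In Python, from plant import sensors, grab_frame, ticket, env gives the robot as it stands.
- The arm moves only by the tool send_rows, never from a script. Its argument "moves" is one flat list of numbers, 6 for each row, row after row: the shift along the tool's x, y, z in mm, then the turn, a rotation vector about the tool's x, y, z in rad. A call has 1 to 10 rows; each row is the pose to reach, as a shift and turn from the pose measured when the call began, along the tool's axes at that moment; what a row does not reach only later rows make up. A row lasts 1/8 s, in which the tool goes at most 62.5 mm and 10.7 degrees, less where a joint would pass 70% of its speed; a pose out of reach is approached as far as the arm can. A call with a gripper value outside its range is refused whole. "claw" is the closure, from 0 (fully open) to 1 (shut), set as the call begins (left out, the last holds). The fingers move at their own pace and stop on an object; "force" is the grip in N (left out, the last holds). Time passes only in rows, so rows that repeat a pose let the fingers close. It gives the time, the measured TCP pose, the force and the opening at its end, in the units of the state.
- sensors.sense(): the state, without advancing time (a new reading comes with each control period).
- grab_frame(name): name is "side" or "top" or "wrist"; returns a dict with "color" (384x512x3 uint8, blue, green, red), "K" (3x3 intrinsics, pixels), "rvec" (rotation vector, rad) and "tvec" (3), from world to camera coordinates, as OpenCV has them; the wrist camera has in their place "tool_from_camera" (4x4, takes a point from camera to tool coordinates, whose origin is the TCP and whose axes are the tool frame's). Camera axes: x right, y down, z forward; pixel columns grow to the right and rows downward; lengths in m; the calibration is good to about 2 mm. A picture is of the moment at which its call begins: read the wrist's pose just before it. There is no depth.
- ticket.close_job(): hands the job in, once; it reports no verdict.
The state is a dict: "time_s": time; "joint_pos": joint angles; "qd": joint speeds; "tau": joint torques, N m; "eef_pos": TCP position; "eef_rot": TCP orientation; "contact_force": force on the tool from outside, world axes, zero at the start; "torque": the same for the moment, N m; "width": opening from 0.0 (shut) to 1.0 (fully open).
Only numpy, scipy, OpenCV 4.12 (cv2) and the standard library are available. Lean on these libraries where they do the work, as an engineer would, in place of code of your own. Each camera call takes 0.05 s, during which the arm holds its last target.

## Working session

There is one attempt and no reset: what is moved stays moved. The work goes in short steps, Python scripts to look and compute and a tool call to move; the robot and the scene stay as the last step left them, time stands still between calls to the robot, and variables do not carry over. Pictures are saved under pics/ and viewed, and the job is handed in when it is done.

Besides the shell and the picture viewer there is one more tool, called after "Request:" by a JSON object that holds its "method" and its "body", one argument or row to a line. send_rows: Moves the arm, as the interface text tells. Its arguments: {"type":"object","properties":{"moves":{"type":"array"},"claw":{"type":"number"},"force":{"type":"number"}},"required":["moves"]}

```bash
ls; mkdir -p pics; python3 - <<'E'
from plant import sensors, grab_frame, env
import cv2,pickle
print(sensors.sense()); print(env.grasp_offset)
for n in ("side","top","wrist"):
    f=grab_frame(n); pickle.dump(f,open(f"{n}0.pkl","wb")); cv2.imwrite(f"pics/{n}0.png",f["color"])
    print(n,f["K"].tolist(),f.get("rvec"),f.get("tvec"),f.get("tool_from_camera"))
E
```

```text
pics
{'time_s': 0.0, 'joint_pos': array([-9.36905616e-01,  3.59377639e-01,  1.10609292e-02, -3.45070634e-04,
       -1.22411850e+00, -2.88086657e-01]), 'qd': array([ 0.00034935,  0.00239258,  0.00141662,  0.00019569,  0.00084939,
       -0.0012697 ]), 'tau': array([-1.57304956e-03, -5.82706189e+01,  2.93056744e+01,  6.99699908e+00,
        6.69073634e-03, -1.86061334e-04]), 'eef_pos': array([ 0.2285876 , -0.63458906,  0.2256305 ]), 'eef_rot': array([-1.80545534e+00, -2.56920714e+00, -1.30302378e-03]), 'contact_force': array([-0.71564484,  1.06494208,  0.46731143]), 'torque': array([0.03316694, 0.01331168, 0.00638424]), 'width': 0.9994130290921398}
0.0188
side [[437.15354045641055, 0.0, 256.6832811727356], [0.0, 437.15354045641055, 199.8700739873454], [0.0, 0.0, 1.0]] [ 1.06922962 -2.51997723  0.88274031] [0.35360459 0.27598751 1.485725  ] None
top [[461.64598477248796, 0.0, 253.96899506793156], [0.0, 461.64598477248796, 194.78508779463553], [0.0, 0.0, 1.0]] [ 2.17402741 -2.12477472  0.18688005] [-0.00778208  0.46498316  1.41369316] None
wrist [[331.6645690122748, 0.0, 254.51788062614125], [0.0, 331.6645690122748, 193.52698972461374], [0.0, 0.0, 1.0]] None None [[ 9.99999321e-01  9.53456117e-04 -6.69400896e-04  2.13136778e-04]
 [-7.07951166e-04  9.53689514e-01  3.00791972e-01 -8.09380028e-02]
 [ 9.25192561e-04 -3.00791294e-01  9.53689541e-01 -1.57557424e-01]
 [ 0.00000000e+00  0.00000000e+00  0.00000000e+00  1.00000000e+00]]
```

View pics/top0.png

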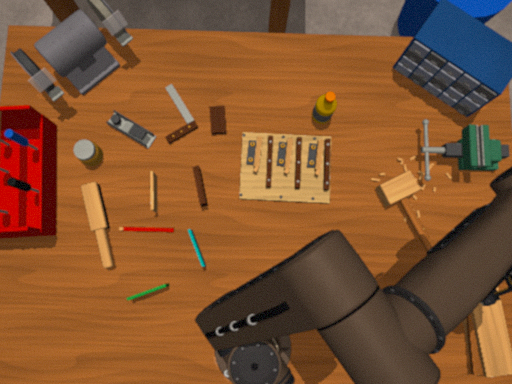

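View pics/side0.png

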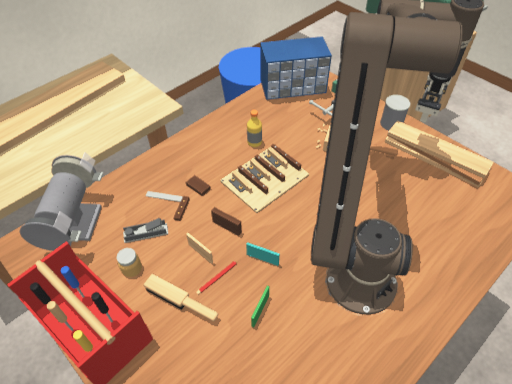

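View pics/wrist0.png

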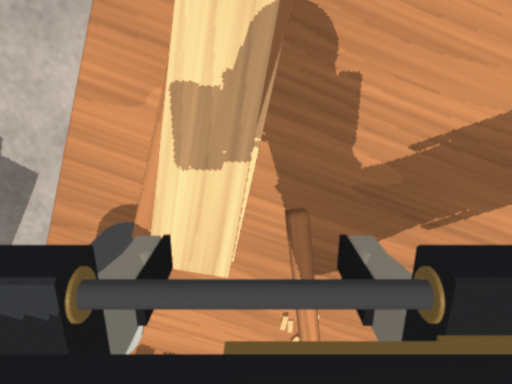

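Candidates for the thin blank in the top view are the pale standing board (153,190), the teal board (196,248) and the green board (148,292); the pale wooden one is meant. For the thick blank they are the dark brown standing board (200,187) and the flat offcut (218,120); the standing board is meant. I'll check both in a close crop and measure.

```bash
cat > h.py <<'E'
import numpy as np,cv2,pickle
from scipy.spatial.transform import Rotation as R
def ray(f,px):
    px=np.atleast_2d(np.float64(px)); K=f["K"]
    d=np.c_[(px-K[[0,1],[2,2]])/K[0,0],np.ones(len(px))]
    if f.get("rvec") is not None:
        Rm=cv2.Rodrigues(np.float64(f["rvec"]))[0]; return -Rm.T@np.ravel(f["tvec"]), d@Rm
    T=f["pose"]@f["tool_from_camera"]; return T[:3,3], d@T[:3,:3].T
def onz(f,px,z):
    o,d=ray(f,px); return o+d*((z-o[2])/d[:,2])[:,None]
def proj(f,P):
    P=np.atleast_2d(np.float64(P))
    if f.get("rvec") is not None: return cv2.projectPoints(P,np.float64(f["rvec"]),np.float64(f["tvec"]),f["K"],None)[0][:,0]
    T=np.linalg.inv(f["pose"]@f["tool_from_camera"]); c=P@T[:3,:3].T+T[:3,3]
    q=c@f["K"].T; return q[:,:2]/q[:,2:]
def grab(n,save):
    from plant import sensors,grab_frame
    s=sensors.sense(); f=dict(grab_frame(n)); 
    T=np.eye(4);T[:3,:3]=R.from_rotvec(s["eef_rot"]).as_matrix();T[:3,3]=s["eef_pos"]
    if n=="wrist": f["pose"]=T
    pickle.dump(f,open(save+".pkl","wb")); cv2.imwrite(f"pics/{save}.png",f["color"]); return f
def load(n): return pickle.load(open(n+".pkl","rb"))
E
python3 - <<'E'
from h import *
f=load("top0"); c=f["color"]
cr=c[120:300,110:350]; cv2.imwrite("pics/topcrop.png",cv2.resize(cr,None,fx=3.3,fy=3.3,interpolation=cv2.INTER_CUBIC))
for n,p,z in [("thick",(200,187),.07),("thin",(153,190),.07),("board",(285,167),.012),("bl",(239,200),.012),("br",(330,203),.012),("tl",(243,132),.012),("tr",(330,136),.012),("teal",(196,248),.07)]: print(n,onz(f,p,z).round(4))
E
```

```text
thick [[0.4798 0.1695 0.07  ]]
thin [[0.467  0.3124 0.07  ]]
board [[ 0.562  -0.0958  0.012 ]]
bl [[0.4508 0.0498 0.012 ]]
br [[ 0.4482 -0.241   0.012 ]]
tl [[0.6751 0.0426 0.012 ]]
tr [[ 0.6693 -0.2419  0.012 ]]
teal [[0.2937 0.1741 0.07  ]]
```

View pics/topcrop.png

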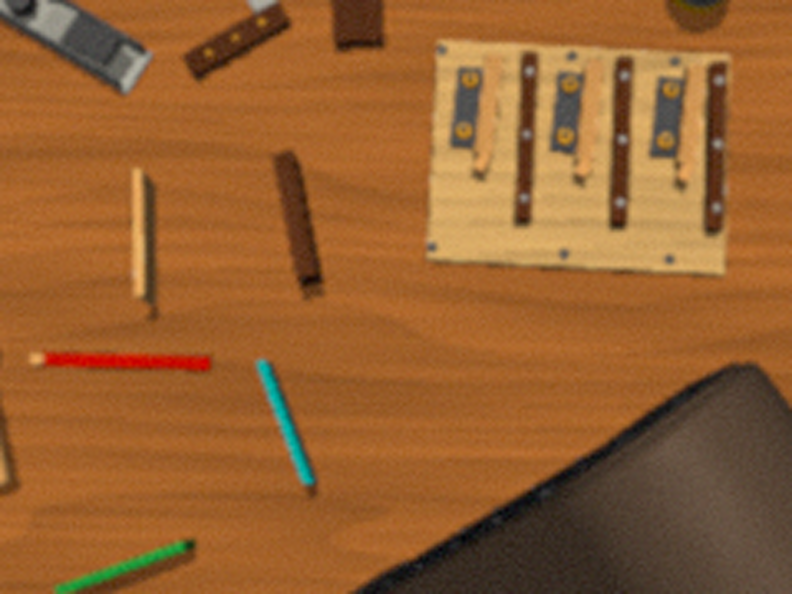

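The crop confirms the choice: the pale and dark standing boards are the blanks, and the teal, green and offcut pieces are not. The stop board is at right with its notches opening toward the robot. Next I'll move the wrist camera there.

```bash
cat >> h.py <<'E'
def pose():
    from plant import sensors
    s=sensors.sense(); return np.array(s["eef_pos"]),R.from_rotvec(s["eef_rot"]),s
def go(p,phi=None):
    "shift mm and turn in tool axes to TCP p, pointing down with tool x at world angle phi"
    P,Q,s=pose(); d=Q.inv().apply(np.array(p)-P)*1000
    x=np.array([np.cos(phi),np.sin(phi),0]);z=np.array([0,0,-1.]);y=np.cross(z,x)
    t=(Q.inv()*R.from_matrix(np.c_[x,y,z])).as_rotvec()
    print("t",round(s["time_s"],2),"shift",d.round(1),"turn",t.round(4),"len",np.linalg.norm(d).round(1),"F",np.round(s["contact_force"],2))
E
python3 -c "
from h import *
go([.42,.13,.30],np.pi/2)"
```

```text
t 0.15 shift [654.7 439.2 -73.4] turn [-3.000e-04 -1.200e-03  3.457e-01] len 791.8 F [-0.54 -0.8  -0.35]
```

Request:
{"method": "send_rows", "body": {
  "moves": [655, 439, -73, 0, 0, 0.346, 655, 439, -73, 0, 0, 0.346, 655, 439, -73, 0, 0, 0.346, 655, 439, -73, 0, 0, 0.346, 655, 439, -73, 0, 0, 0.346, 655, 439, -73, 0, 0, 0.346, 655, 439, -73, 0, 0, 0.346, 655, 439, -73, 0, 0, 0.346, 655, 439, -73, 0, 0, 0.346, 655, 439, -73, 0, 0, 0.346],
  "claw": 0
}}

```text
time_s: 1.4
eef_pos: [0.3793, -0.0292, 0.2848]
eef_rot: [-2.221, -2.221, -0.003]
contact_force: [2.2, -0.1, -0.3]
width: 1.001
```

```bash
python3 -c "
from h import *
go([.42,.13,.30],np.pi/2); print(pose()[2]['joint_pos'])"
```

```text
t 1.4 shift [159.2  40.8 -14.9] turn [ 0.0008 -0.0018  0.0001] len 165.1 F [ 2.22 -0.15 -0.27]
[ 4.50130497e-01 -1.97389675e-01 -4.71867751e-01 -1.31655141e-03
 -1.29479831e+00 -2.02047669e+00]
```

Request:
{"method": "send_rows", "body": {
  "moves": [159, 41, -15, 0, 0, 0, 159, 41, -15, 0, 0, 0, 159, 41, -15, 0, 0, 0, 159, 41, -15, 0, 0, 0, 159, 41, -15, 0, 0, 0]
}}

```text
time_s: 2.02
eef_pos: [0.4199, 0.1296, 0.2997]
eef_rot: [-2.22, -2.222, -0.001]
contact_force: [-0.6, -0.8, 0.3]
width: 0.999
```

```bash
python3 -c "
from h import *
print(pose()[2]['eef_pos'],pose()[2]['qd'].round(3))
f=grab('wrist','w1'); t=grab('top','t1')"
```

```text
[0.41987857 0.12957468 0.29971361] [-0.019 -0.014 -0.007  0.001  0.002  0.001]
```

View pics/w1.png

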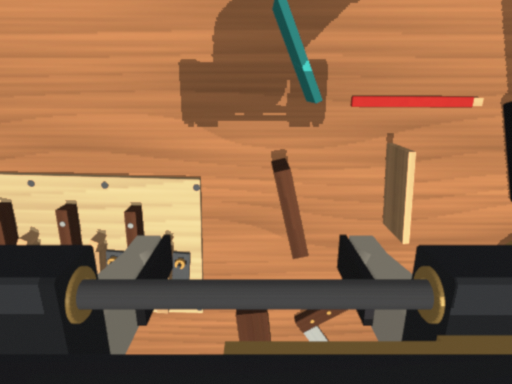

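The wrist view shows the thick blank at (290,208) and the thin one at (405,195), with the left notch partly visible at (150,240). I'll enlarge both blanks.

```bash
python3 -c "
from h import *
f=load('w1');c=f['color']
a=cv2.resize(c[145:270,250:330],None,fx=4.6,fy=4.6,interpolation=cv2.INTER_CUBIC)
b=cv2.resize(c[125:250,370:450],None,fx=4.6,fy=4.6,interpolation=cv2.INTER_CUBIC)
cv2.imwrite('pics/w1c.png',np.hstack([a,b]))
g=cv2.cvtColor(c,cv2.COLOR_BGR2GRAY)
for r in range(180,251,10): print(r,g[r,268:314].tolist())
for r in range(155,241,12): print(r,g[r,380:420].tolist())
"
```

```text
180 [147, 147, 147, 147, 147, 147, 137, 102, 78, 71, 71, 71, 74, 77, 80, 83, 83, 83, 83, 81, 82, 84, 85, 86, 98, 131, 144, 146, 146, 147, 145, 147, 146, 146, 146, 146, 146, 146, 146, 146, 147, 148, 148, 147, 147, 148]
190 [150, 150, 151, 151, 151, 150, 151, 150, 141, 107, 81, 74, 72, 70, 73, 77, 80, 82, 83, 82, 83, 83, 82, 83, 85, 85, 100, 136, 150, 152, 152, 152, 152, 152, 152, 152, 151, 152, 152, 152, 152, 152, 152, 151, 151, 152]
200 [149, 150, 149, 149, 150, 149, 150, 150, 150, 150, 142, 112, 84, 73, 72, 71, 71, 72, 75, 78, 83, 84, 82, 83, 83, 83, 84, 85, 98, 134, 148, 151, 151, 150, 151, 151, 151, 151, 150, 151, 151, 150, 150, 151, 151, 151]
210 [147, 147, 146, 146, 146, 146, 147, 147, 146, 147, 147, 147, 145, 129, 92, 75, 72, 71, 72, 72, 74, 77, 83, 84, 83, 82, 82, 84, 83, 84, 91, 113, 132, 137, 137, 136, 136, 137, 138, 137, 138, 138, 138, 138, 140, 139]
220 [140, 139, 139, 140, 141, 140, 139, 140, 140, 142, 141, 142, 141, 141, 141, 131, 94, 75, 72, 71, 72, 71, 74, 78, 82, 83, 83, 82, 83, 83, 83, 84, 89, 111, 139, 146, 146, 146, 146, 147, 147, 148, 147, 147, 148, 149]
230 [138,
[... 1450 characters left out ...]
2, 81, 83, 85, 86, 89, 89, 87, 89, 91, 94, 124, 188, 217, 220, 217, 216, 217, 211, 176, 155, 152, 154, 153, 153, 154, 154]
215 [145, 138, 115, 93, 89, 91, 92, 92, 90, 91, 89, 88, 83, 83, 82, 85, 85, 88, 89, 86, 86, 90, 92, 112, 169, 213, 220, 218, 218, 218, 210, 174, 150, 146, 146, 145, 146, 146, 145, 146]
227 [151, 151, 151, 152, 150, 147, 133, 108, 96, 91, 88, 84, 82, 81, 82, 84, 86, 88, 88, 85, 87, 91, 104, 157, 211, 221, 219, 220, 220, 213, 182, 157, 152, 152, 152, 152, 151, 152, 152, 152]
239 [140, 140, 140, 138, 138, 139, 138, 138, 139, 138, 138, 138, 137, 137, 137, 138, 135, 128, 113, 97, 92, 96, 140, 205, 221, 221, 221, 221, 215, 180, 146, 135, 135, 135, 134, 134, 134, 133, 134, 133]
```

View pics/w1c.png

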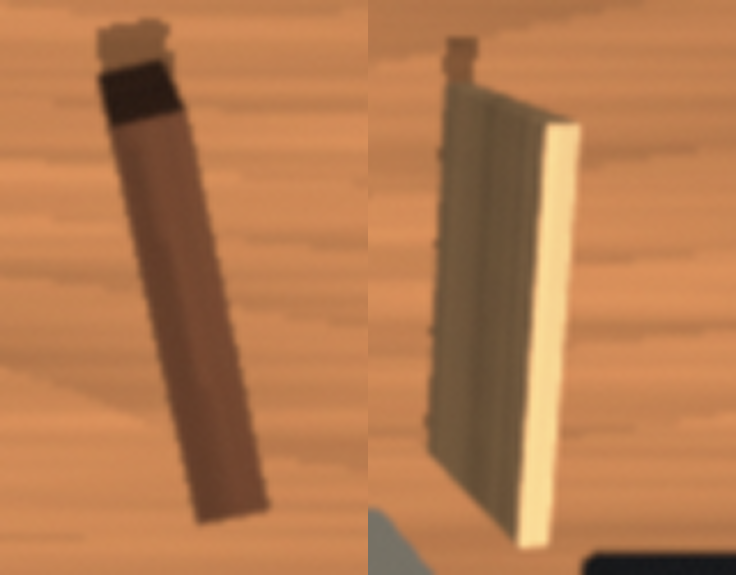

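```bash
python3 -c "
from h import *
f=load('w1')
for n,p in dict(thick=[(273.9,172.2),(290.4,168.3),(308.3,255.4),(293,258.5)],thin=[(408.9,151.7),(416.1,152),(409.3,243.7),(403,243.7)]).items():
    P=onz(f,np.array(p)-.5,.07)
    near=P[:2].mean(0);far=P[2:].mean(0);d=far-near
    sd=(P[2]-P[1]+P[3]-P[0]); 
    print(n,P.mean(0).round(4),'len',np.linalg.norm(d).round(4),'w',np.linalg.norm(P[0]-P[1]).round(4),np.linalg.norm(P[2]-P[3]).round(4),'yaw',np.arctan2(d[1],d[0]).round(4))
t=load('t1'); 
for n,q in dict(thick=(200,187),thin=(153,190)).items():
    pass
c=t['color'];cv2.imwrite('pics/t1c.png',cv2.resize(c[125:215,130:340],None,fx=3.8,fy=3.8,interpolation=cv2.INTER_CUBIC))
"
```

```text
thick [0.4891 0.1762 0.07  ] len 0.1189 w 0.0202 0.0203 yaw 0.23
thin [0.4683 0.3201 0.07  ] len 0.1194 w 0.0085 0.0081 yaw 0.0756
```

View pics/t1c.png

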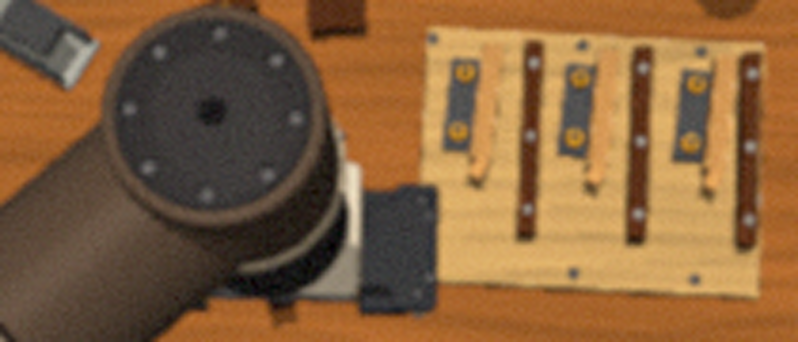

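```bash
python3 -c "
from h import *
go([.4891,.1762,.10],.23+np.pi/2);go([.4891,.1762,.04],.23+np.pi/2)"
```

```text
t 2.12 shift [ 47.   69.  200.2] turn [ 0.0009 -0.0017 -0.2307] len 216.9 F [0.43 0.04 0.58]
t 2.12 shift [ 46.8  68.9 260.2] turn [ 0.0009 -0.0017 -0.2307] len 273.2 F [0.43 0.04 0.58]
```

Request:
{"method": "send_rows", "body": {
  "moves": [47, 69, 200, 0.001, -0.002, -0.231, 47, 69, 200, 0.001, -0.002, -0.231, 47, 69, 200, 0.001, -0.002, -0.231, 47, 69, 200, 0.001, -0.002, -0.231, 47, 69, 200, 0.001, -0.002, -0.231, 47, 69, 200, 0.001, -0.002, -0.231, 47, 69, 230, 0.001, -0.002, -0.231, 47, 69, 260, 0.001, -0.002, -0.231, 47, 69, 260, 0.001, -0.002, -0.231]
}}

```text
time_s: 3.25
eef_pos: [0.4885, 0.1757, 0.0405]
eef_rot: [-1.952, -2.462, 0.002]
contact_force: [-0.5, -0.2, 0.3]
width: 1.002
```

```bash
python3 -c "
from h import *
go([.4891,.1762,.04],.23+np.pi/2); grab('wrist','w2')"
```

```text
t 3.25 shift [0.4 0.7 0.5] turn [-0.001   0.0007 -0.0001] len 0.9 F [-0.47 -0.16  0.28]
```

View pics/w2.png

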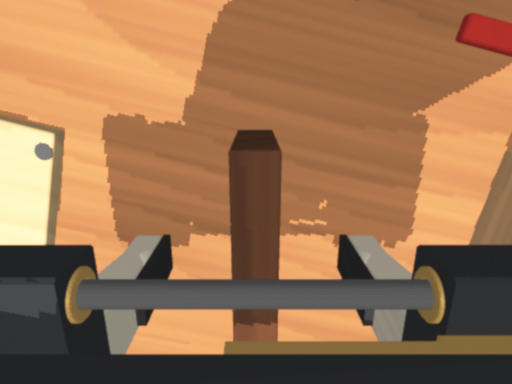

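The thick blank (255,240) is centred and aligned between the fingers. Closing.

Request:
{"method": "send_rows", "body": {
  "moves": [0, 0, 0, 0, 0, 0, 0, 0, 0, 0, 0, 0, 0, 0, 0, 0, 0, 0, 0, 0, 0, 0, 0, 0, 0, 0, 0, 0, 0, 0, 0, 0, 0, 0, 0, 0],
  "claw": 1,
  "force": 20
}}

```text
time_s: 4.05
eef_pos: [0.4893, 0.1763, 0.0415]
eef_rot: [1.951, 2.462, 0.0]
contact_force: [-0.7, -0.2, -0.1]
width: 0.383
```

```bash
python3 -c "
from h import *
go([.42,.00,.26],np.pi/2)"
```

```text
t 4.05 shift [-155.8 -107.6 -218.6] turn [5.000e-04 2.000e-04 2.305e-01] len 289.2 F [-0.71 -0.17 -0.07]
```

Request:
{"method": "send_rows", "body": {
  "moves": [0, 0, 0, 0, 0, 0, 0, 0, 0, 0, 0, 0, 0, 0, 0, 0, 0, 0, 0, 0, 0, 0, 0, 0]
}}

```text
time_s: 4.55
eef_pos: [0.4893, 0.1762, 0.0414]
eef_rot: [1.951, 2.462, 0.0]
contact_force: [-0.3, -0.3, -1.8]
width: 0.237
```

```bash
python3 -c "
from h import *
go([.489,.176,.12],1.80);go([.61,-.08,.25],np.pi/2)"
```

```text
t 4.55 shift [ -0.2  -0.3 -78.6] turn [0.0004 0.0003 0.0012] len 78.6 F [-0.28 -0.3  -1.83]
t 4.55 shift [-277.1   59.1 -208.5] turn [5.000e-04 2.000e-04 2.305e-01] len 351.8 F [-0.28 -0.3  -1.83]
```

Request:
{"method": "send_rows", "body": {
  "moves": [0, 0, -40, 0, 0, 0, 0, 0, -80, 0, 0, 0, -277, 59, -208, 0, 0, 0.23, -277, 59, -208, 0, 0, 0.23, -277, 59, -208, 0, 0, 0.23, -277, 59, -208, 0, 0, 0.23, -277, 59, -208, 0, 0, 0.23, -277, 59, -208, 0, 0, 0.23, -277, 59, -208, 0, 0, 0.23, -277, 59, -208, 0, 0, 0.23]
}}

```text
time_s: 5.8
eef_pos: [0.6092, -0.0791, 0.2487]
eef_rot: [-2.219, -2.223, 0.001]
contact_force: [0.7, -0.1, -0.9]
width: 0.237
```

```bash
python3 -c "
from h import *
go([.61,-.08,.25],np.pi/2);print(pose()[2]['width'],pose()[2]['qd'].round(3)); f=grab('wrist','w3')
c=f['color'];cv2.imwrite('pics/w3b.png',cv2.resize(c[:300],None,fx=1.56,fy=1.56,interpolation=cv2.INTER_CUBIC))"
```

```text
t 5.8 shift [-0.9  0.8 -1.3] turn [-0.001   0.      0.0014] len 1.8 F [ 0.72 -0.07 -0.95]
0.2369203901676261 [ 0.008 -0.002  0.004  0.003 -0.     0.001]
```

View pics/w3b.png

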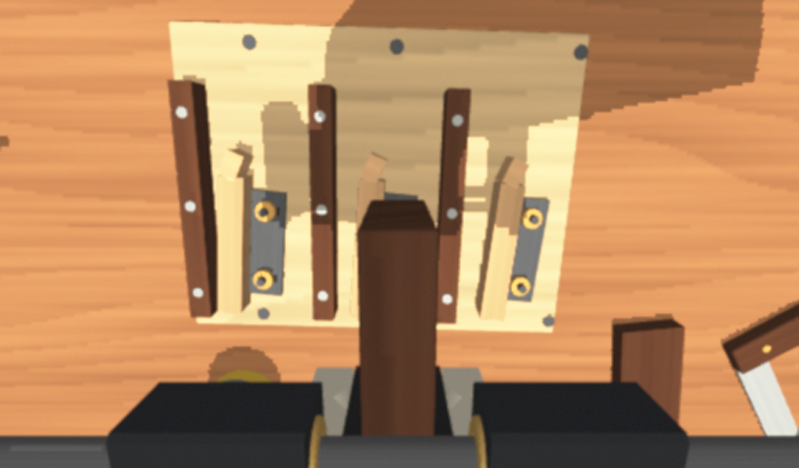

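```bash
python3 -c "
from h import *
c=load('w3')['color']
a=cv2.resize(c[48:212,276:352],None,fx=3.6,fy=3.6,interpolation=cv2.INTER_CUBIC)
b=cv2.resize(c[48:212,100:190],None,fx=3.6,fy=3.6,interpolation=cv2.INTER_CUBIC)
cv2.imwrite('pics/w3c.png',np.hstack([b,a]));print(b.shape,a.shape)"
```

```text
(590, 324, 3) (590, 274, 3)
```

View pics/w3c.png

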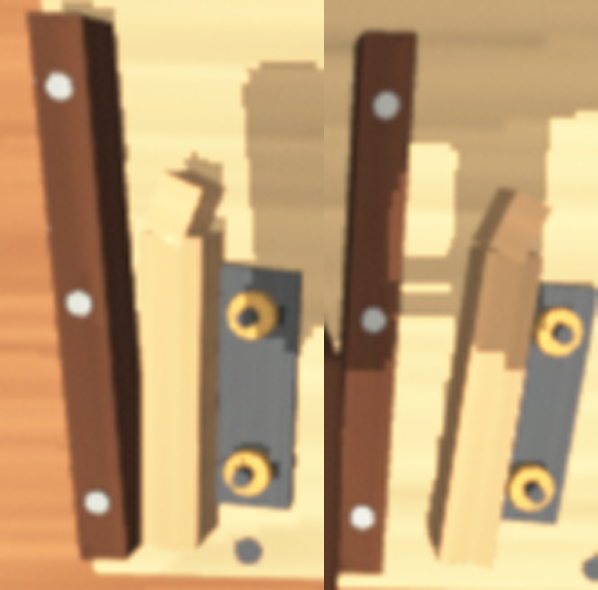

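```bash
python3 -c "
from h import *
f=load('w3');t=load('t1')
def L(n,a,b,z=.04):
    P=onz(f,np.array([a,b])-.4,z);d=P[1]-P[0];print(n,P.round(4).tolist(),'len',np.linalg.norm(d).round(4),'yaw',np.arctan2(d[1],d[0]).round(4));return P
A=L('fence_thick',(301.8,57.7),(292.1,206.3))
B=L('cheek_thick',(319.3,117.4),(308.2,203.6))
C=L('fence_thin',(122.8,52.2),(135.3,202.2))
D=L('cheek_thin',(139.2,113.3),(139.7,200.2))
L('fence_thick left',(276+35/3.6,48+38/3.6),(276+15/3.6,48+570/3.6))
L('fence_thin left',(100+28/3.6,52.2),(100+80/3.6,202.2))
# board corners
for p in [(169,22),(588,36),(553,331),(198,321)]: print('corner',onz(f,np.array(p)/1.56-.3,.012).round(4))
# same from top
s=3.8
for n,a,b in [('fthick R',(543,43),(535,240)),('fthin R',(760,53),(753,247)),('fthick L',(527,43),(518,238))]:
    P=onz(t,np.array([a,b])/s+[130,125]-.4,.04);d=P[0]-P[1];print('top',n,P.round(4).tolist(),np.arctan2(d[1],d[0]).round(4))
for nm,F,G in (('thick',A,B),('thin',C,D)):
    u=(F[1]-F[0]);u/=np.linalg.norm(u);nn=np.array([-u[1],u[0],0])
    print(nm,'gap',((G-F[0])@nn).round(4),'along',((G-F[0])@u).round(4))
"
```

```text
fence_thick [[0.497, -0.031, 0.04], [0.6586, -0.0352, 0.04]] len 0.1617 yaw -0.0258
cheek_thick [[0.5568, -0.0094, 0.04], [0.6552, -0.0165, 0.04]] len 0.0987 yaw -0.0713
fence_thin [[0.4921, -0.214, 0.04], [0.654, -0.2184, 0.04]] len 0.1619 yaw -0.0273
cheek_thin [[0.5529, -0.2035, 0.04], [0.6515, -0.213, 0.04]] len 0.0991 yaw -0.0964
fence_thick left [[0.4978, -0.0475, 0.04], [0.6587, -0.0491, 0.04]] len 0.1609 yaw -0.0105
fence_thin left [[0.4922, -0.2293, 0.04], [0.654, -0.2337, 0.04]] len 0.1619 yaw -0.0268
corner [[ 0.452  -0.2352  0.012 ]]
corner [[0.46   0.0518 0.012 ]]
corner [[0.6765 0.0477 0.012 ]]
corner [[ 0.6685 -0.24    0.012 ]]
top fthick R [[0.6564, -0.0522, 0.04], [0.488, -0.0482, 0.04]] -0.0242
top fthin R [[0.6526, -0.2354, 0.04], [0.4866, -0.229, 0.04]] -0.039
top fthick L [[0.656, -0.0388, 0.04], [0.4894, -0.0341, 0.04]] -0.0281
thick gap [0.0231 0.0186] along [0.0592 0.1578]
thin gap [0.0122 0.0053] along [0.0604 0.1593]
```

```bash
python3 -c "
from h import *
go([.475,-.016,.11],np.pi/2-.026);go([.475,-.016,.058],np.pi/2-.026)"
```

```text
t 5.85 shift [  63.2 -134.1  139. ] turn [-0.0006  0.0001  0.0278] len 203.2 F [ 0.07  0.33 -1.14]
t 5.85 shift [  63.2 -134.1  191. ] turn [-0.0006  0.0001  0.0278] len 241.8 F [ 0.07  0.33 -1.14]
```

Request:
{"method": "send_rows", "body": {
  "moves": [63, -134, 70, 0, 0, 0.028, 63, -134, 70, 0, 0, 0.028, 63, -134, 100, 0, 0, 0.028, 63, -134, 139, 0, 0, 0.028, 63, -134, 139, 0, 0, 0.028, 63, -134, 165, 0, 0, 0.028, 63, -134, 180, 0, 0, 0.028, 63, -134, 191, 0, 0, 0.028, 63, -134, 191, 0, 0, 0.028]
}}

```text
time_s: 6.98
eef_pos: [0.4754, -0.0161, 0.0583]
eef_rot: [-2.25, -2.192, 0.001]
contact_force: [0.7, 0.3, -1.1]
width: 0.238
```

```bash
python3 -c "
from h import *
go([.475,-.016,.0534],np.pi/2-.026); f=grab('wrist','w4');grab('side','s4')"
```

```text
t 6.97 shift [ 0.1 -0.4  4.9] turn [-0.0008  0.0004 -0.    ] len 4.9 F [ 0.73  0.32 -1.11]
```

View pics/w4.png

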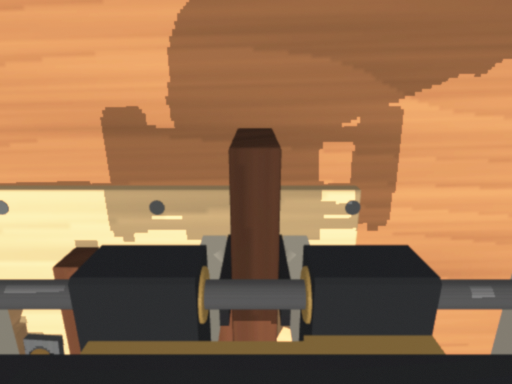

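View pics/s4.png

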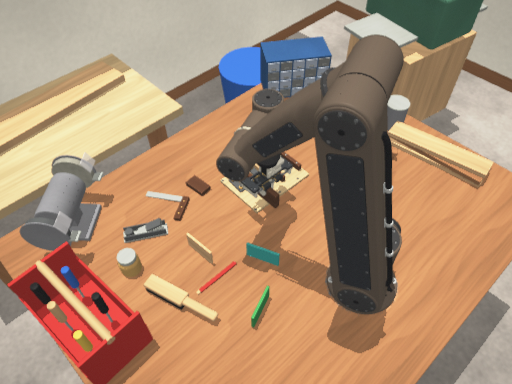

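The wrist view shows the blank (255,200) over the notch entry at the board's near edge. Lowering it gently now.

Request:
{"method": "send_rows", "body": {
  "moves": [0, 0, 2, 0, 0, 0, 0, 0, 4, 0, 0, 0, 0, 0, 4.5, 0, 0, 0, 0, 0, 4.5, 0, 0, 0]
}}

```text
time_s: 7.58
eef_pos: [0.4757, -0.0161, 0.0543]
eef_rot: [2.25, 2.192, 0.0]
contact_force: [-0.0, 0.6, -1.3]
width: 0.234
```

Request:
{"method": "send_rows", "body": {
  "moves": [0, 0, 0.5, 0, 0, 0, 0, 0, 1, 0, 0, 0, 0, 0, 1, 0, 0, 0]
}}

```text
time_s: 7.95
eef_pos: [0.4758, -0.0161, 0.0533]
eef_rot: [2.25, 2.192, 0.0]
contact_force: [-0.3, -0.5, -0.8]
width: 0.243
```

Request:
{"method": "send_rows", "body": {
  "moves": [0, 0, 0.5, 0, 0, 0, 0, 0, 1, 0, 0, 0, 0, 0, 1, 0, 0, 0]
}}

```text
time_s: 8.32
eef_pos: [0.4758, -0.0161, 0.0533]
eef_rot: [2.249, 2.192, 0.001]
contact_force: [-4.6, 1.2, 13.2]
width: 0.237
```

Request:
{"method": "send_rows", "body": {
  "moves": [0, 0, -0.2, 0, 0, 0, -1, 0, -0.2, 0, 0, 0, -2, 0, -0.2, 0, 0, 0, -2.5, 0, -0.2, 0, 0, 0, -2.5, 0, -0.2, 0, 0, 0]
}}

```text
time_s: 8.95
eef_pos: [0.4757, -0.0187, 0.0534]
eef_rot: [2.249, 2.192, 0.0]
contact_force: [0.0, -0.6, -1.7]
width: 0.241
```

Request:
{"method": "send_rows", "body": {
  "moves": [-0.7, 0, 0, 0, 0, 0, -1.4, 0, 0, 0, 0, 0, -1.4, 0, 0, 0, 0, 0]
}}

```text
time_s: 9.32
eef_pos: [0.4757, -0.0198, 0.0534]
eef_rot: [2.25, 2.192, 0.001]
contact_force: [-1.8, 4.0, -1.5]
width: 0.238
```

Request:
{"method": "send_rows", "body": {
  "moves": [-0.5, 0, 0, 0, 0, 0, -1, 0, 0, 0, 0, 0, -1, 0, 0, 0, 0, 0]
}}

```text
time_s: 9.7
eef_pos: [0.4757, -0.02, 0.0534]
eef_rot: [-2.25, -2.193, -0.003]
contact_force: [-4.0, 8.1, 0.2]
width: 0.239
```

Contact with the fence is felt at y = -0.0198, as predicted. Now I'll slide forward with a lighter grip, so the grip itself limits the force.

Request:
{"method": "send_rows", "body": {
  "moves": [-0.1, 8, -0.1, 0, 0, 0, -0.1, 16, -0.1, 0, 0, 0, -0.1, 24, -0.1, 0, 0, 0, -0.1, 32, -0.1, 0, 0, 0, -0.1, 40, -0.1, 0, 0, 0, -0.1, 40, -0.1, 0, 0, 0],
  "force": 10
}}

```text
time_s: 10.45
eef_pos: [0.5166, -0.0209, 0.0535]
eef_rot: [2.25, 2.193, 0.003]
contact_force: [0.0, 2.9, -2.6]
width: 0.234
```

Request:
{"method": "send_rows", "body": {
  "moves": [0, 3, 0, 0, 0, 0, 0, 6, 0, 0, 0, 0, 0, 9, 0, 0, 0, 0, 0, 9, 0, 0, 0, 0]
}}

```text
time_s: 10.95
eef_pos: [0.5252, -0.0212, 0.0534]
eef_rot: [-2.25, -2.192, -0.003]
contact_force: [-2.4, 4.8, 0.2]
width: 0.238
```

Request:
{"method": "send_rows", "body": {
  "moves": [0, 2, 0, 0, 0, 0, 0, 4, 0, 0, 0, 0, 0, 6, 0, 0, 0, 0, 0, 6, 0, 0, 0, 0]
}}

```text
time_s: 11.45
eef_pos: [0.5304, -0.0213, 0.0532]
eef_rot: [-2.249, -2.191, -0.001]
contact_force: [-5.3, 4.3, 2.9]
width: 0.243
```

Request:
{"method": "send_rows", "body": {
  "moves": [0, 2, 0, 0, 0, 0, 0, 4, 0, 0, 0, 0, 0, 4, 0, 0, 0, 0]
}}

```text
time_s: 11.82
eef_pos: [0.5339, -0.0214, 0.0531]
eef_rot: [-2.249, -2.19, 0.0]
contact_force: [-3.2, 4.6, 1.4]
width: 0.24
```

Request:
{"method": "send_rows", "body": {
  "moves": [0, 2, 0, 0, 0, 0, 0, 4, 0, 0, 0, 0, 0, 4, 0, 0, 0, 0]
}}

```text
time_s: 12.2
eef_pos: [0.5373, -0.0215, 0.053]
eef_rot: [-2.249, -2.19, 0.001]
contact_force: [-4.6, 5.1, 2.5]
width: 0.239
```

```bash
python3 -c "
from h import *
go([.54,-.0215,.0534],np.pi/2-.026); f=grab('wrist','w5')
cv2.imwrite('pics/w5.png',np.hstack([load('w4')['color'][:,:400],f['color'][:,:400]]))"
```

```text
t 12.2 shift [ 0.   2.7 -0.4] turn [-0.0027 -0.0014 -0.0006] len 2.8 F [-4.61  5.14  2.49]
```

View pics/w5.png

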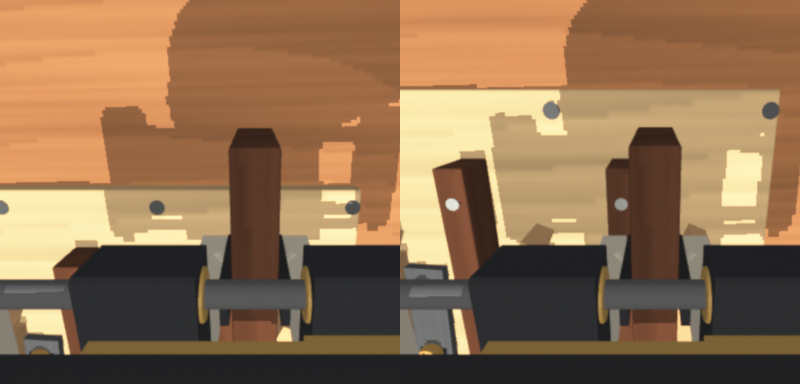

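The blank's rear edge is still at row 148, so it has not slipped in the grip. Continuing forward, slightly lifted to unload the floor.

Request:
{"method": "send_rows", "body": {
  "moves": [0.1, 2, -0.4, 0, 0, 0, 0.1, 4, -0.4, 0, 0, 0, 0.1, 4, -0.4, 0, 0, 0]
}}

```text
time_s: 12.62
eef_pos: [0.5415, -0.0215, 0.0533]
eef_rot: [-2.249, -2.19, 0.001]
contact_force: [-0.4, 3.2, -3.1]
width: 0.239
```

Request:
{"method": "send_rows", "body": {
  "moves": [0, 2, -0.1, 0, 0, 0, 0, 4, -0.1, 0, 0, 0, 0, 4, -0.1, 0, 0, 0]
}}

```text
time_s: 13.0
eef_pos: [0.5458, -0.0217, 0.0533]
eef_rot: [-2.249, -2.19, 0.001]
contact_force: [-0.5, 3.2, -3.8]
width: 0.237
```

Request:
{"method": "send_rows", "body": {
  "moves": [0, 2, -0.1, 0, 0, 0, 0, 3, -0.1, 0, 0, 0, 0, 3, -0.1, 0, 0, 0]
}}

```text
time_s: 13.38
eef_pos: [0.5479, -0.0217, 0.0532]
eef_rot: [-2.248, -2.189, 0.003]
contact_force: [-4.6, 4.9, 0.0]
width: 0.235
```

Request:
{"method": "send_rows", "body": {
  "moves": [0, 1, -0.1, 0, 0, 0, 0, 1.5, -0.1, 0, 0, 0, 0, 1.5, -0.1, 0, 0, 0]
}}

```text
time_s: 13.75
eef_pos: [0.5479, -0.0218, 0.0532]
eef_rot: [-2.248, -2.187, 0.006]
contact_force: [-7.7, 6.7, 3.5]
width: 0.238
```

The stop is felt at -7.7 N, with the front at x ≈ 0.608 as predicted. I'll release now, then push from the rear end.

Request:
{"method": "send_rows", "body": {
  "moves": [0, 0.5, -0.2, 0, 0, 0, 0, 0.5, -0.2, 0, 0, 0, 0, 0.5, -0.2, 0, 0, 0, 0, 0.5, -0.2, 0, 0, 0],
  "claw": 0.5
}}

```text
time_s: 14.25
eef_pos: [0.5485, -0.0219, 0.0534]
eef_rot: [-2.248, -2.187, 0.006]
contact_force: [0.0, 0.1, 0.0]
width: 0.501
```

```bash
python3 -c "
from h import *
go([.548,-.0218,.12],np.pi/2-.026);go([.452,-.019,.12],np.pi/2-.026);go([.452,-.019,.035],np.pi/2-.026);print(pose()[2]['width']); f=grab('wrist','w6')
"
```

```text
t 14.25 shift [  0.2  -1.  -66.5] turn [-0.0063 -0.0011 -0.0013] len 66.6 F [0.02 0.07 0.04]
t 14.25 shift [  0.3 -97.  -65.9] turn [-0.0063 -0.0011 -0.0013] len 117.3 F [0.02 0.07 0.04]
t 14.25 shift [  0.2 -96.5  19.1] turn [-0.0063 -0.0011 -0.0013] len 98.3 F [0.02 0.07 0.04]
0.5012500533362495
```

View pics/w6.png

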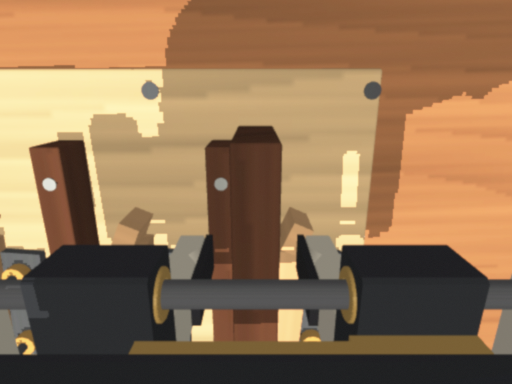

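The blank stands flat against the fence (255,190) with the fingers clear. Next I go up, back and down behind its rear end with the fingers shut.

Request:
{"method": "send_rows", "body": {
  "moves": [0, 0, -33, 0, 0, 0, 0, -1, -66, 0, 0, 0, 0, -48, -66, -0.006, 0, 0, 0, -97, -66, -0.006, 0, 0, 0, -97, -66, -0.006, 0, 0, 0, -97, -30, -0.006, 0, 0, 0, -97, 0, -0.006, 0, 0, 0, -97, 15, -0.006, 0, 0, 0, -97, 15, -0.006, 0, 0],
  "claw": 1
}}

```text
time_s: 15.42
eef_pos: [0.4511, -0.0195, 0.0381]
eef_rot: [-2.25, -2.19, 0.003]
contact_force: [0.2, -0.7, -0.3]
width: 0.006
```

```bash
python3 -c "
from h import *
go([.475,-.0196,.037],np.pi/2-.026);print(pose()[2]['width']); f=grab('wrist','w7')
"
```

```text
t 15.43 shift [ 0.5 23.9  1. ] turn [-0.0026  0.     -0.0013] len 23.9 F [ 0.18 -0.71 -0.26]
0.00583774033108906
```

View pics/w7.png

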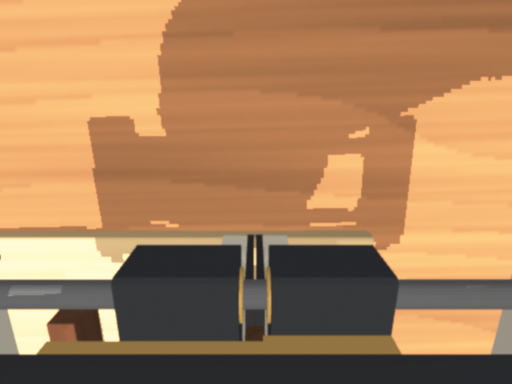

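Request:
{"method": "send_rows", "body": {
  "moves": [0.3, 10, 1, -0.003, 0, 0, 0.4, 18, 1, -0.003, 0, 0, 0.5, 22, 1, -0.003, 0, 0, 0.5, 22, 1, -0.003, 0, 0]
}}

```text
time_s: 15.98
eef_pos: [0.4741, -0.0194, 0.038]
eef_rot: [2.251, 2.19, 0.003]
contact_force: [0.1, -0.8, -0.4]
width: 0.005
```

Request:
{"method": "send_rows", "body": {
  "moves": [0, 1, 0, 0, 0, 0, 0, 2, 0, 0, 0, 0, 0, 2, 0, 0, 0, 0]
}}

```text
time_s: 16.35
eef_pos: [0.4761, -0.0194, 0.038]
eef_rot: [2.251, 2.19, 0.003]
contact_force: [-0.0, 1.2, 0.9]
width: 0.009
```

Request:
{"method": "send_rows", "body": {
  "moves": [0, 1, 0, 0, 0, 0, 0, 2, 0, 0, 0, 0, 0, 2, 0, 0, 0, 0]
}}

```text
time_s: 16.73
eef_pos: [0.4763, -0.0198, 0.0376]
eef_rot: [-2.252, -2.19, 0.001]
contact_force: [-6.6, 2.4, 3.1]
width: 0.004
```

Request:
{"method": "send_rows", "body": {
  "moves": [0, 1, -0.3, 0, 0, 0, 0, 2, -0.3, 0, 0, 0, 0, 2.6, -0.3, 0, 0, 0, 0, 2.6, -0.3, 0, 0, 0]
}}

```text
time_s: 17.23
eef_pos: [0.4762, -0.0202, 0.0373]
eef_rot: [-2.251, -2.187, 0.007]
contact_force: [-10.9, 3.8, 5.9]
width: 0.007
```

Request:
{"method": "send_rows", "body": {
  "moves": [0, 1, -0.8, 0, 0, 0, 0, 2, -0.8, 0, 0, 0, 0, 2.8, -0.8, 0, 0, 0, 0, 2.8, -0.8, 0, 0, 0]
}}

```text
time_s: 17.73
eef_pos: [0.4765, -0.0207, 0.0375]
eef_rot: [-2.249, -2.184, 0.012]
contact_force: [-10.7, 4.6, 6.3]
width: 0.007
```

Request:
{"method": "send_rows", "body": {
  "moves": [0.6, 1, -1, 0, 0, 0, 0.8, 2, -1.5, 0, 0, 0, 0.8, 2.9, -1.8, 0, 0, 0, 0.8, 2.9, -1.8, 0, 0, 0]
}}

```text
time_s: 18.23
eef_pos: [0.4771, -0.0205, 0.0386]
eef_rot: [-2.249, -2.182, 0.018]
contact_force: [-9.2, 2.7, 4.4]
width: 0.005
```

```bash
python3 -c "
from h import *
go([.48,-.0198,.0385],np.pi/2-.026)"
```

```text
t 18.23 shift [0.8 2.9 0.1] turn [-0.0141  0.0023 -0.0043] len 3.0 F [-9.19  2.68  4.35]
```

Request:
{"method": "send_rows", "body": {
  "moves": [0.6, -1.5, -0.5, -0.014, 0.002, -0.004, 0.6, -1.5, -0.5, -0.014, 0.002, -0.004, 0.6, 1, -0.8, -0.014, 0.002, -0.004, 0.6, 2.5, -1.2, -0.014, 0.002, -0.004, 0.6, 3.2, -1.5, -0.014, 0.002, -0.004, 0.6, 3.2, -1.5, -0.014, 0.002, -0.004]
}}

```text
time_s: 18.98
eef_pos: [0.4771, -0.0204, 0.0393]
eef_rot: [-2.249, -2.188, 0.008]
contact_force: [-12.7, 5.0, 5.8]
width: 0.005
```

Request:
{"method": "send_rows", "body": {
  "moves": [0, -1, 0, 0, 0, 0, 0, -5, 0, 0, 0, 0, 0, -30, 0, 0, 0, 0, 0, -30, -50, 0, 0, 0, 0, -30, -100, 0, 0, 0, 0, -30, -100, 0, 0, 0],
  "claw": 0
}}

```text
time_s: 19.73
eef_pos: [0.4507, -0.0187, 0.1436]
eef_rot: [2.25, 2.191, 0.004]
contact_force: [1.2, 0.4, -0.7]
width: 0.624
```

```bash
python3 -c "
from h import *
go([.4683,.3201,.11],np.pi/2+.0756);go([.4683,.3201,.04],np.pi/2+.0756)
grab('top','t8')"
```

```text
t 19.73 shift [339.1   8.5  34.2] turn [ 0.0025 -0.0014 -0.1023] len 340.9 F [ 1.15  0.43 -0.72]
t 19.73 shift [338.9   8.3 104.2] turn [ 0.0025 -0.0014 -0.1023] len 354.7 F [ 1.15  0.43 -0.72]
```

Request:
{"method": "send_rows", "body": {
  "moves": [339, 8, 10, 0.002, -0.001, -0.102, 339, 8, 10, 0.002, -0.001, -0.102, 339, 8, 20, 0.002, -0.001, -0.102, 339, 8, 34, 0.002, -0.001, -0.102, 339, 8, 34, 0.002, -0.001, -0.102, 339, 8, 34, 0.002, -0.001, -0.102, 339, 8, 34, 0.002, -0.001, -0.102, 339, 8, 34, 0.002, -0.001, -0.102]
}}

```text
time_s: 20.78
eef_pos: [0.466, 0.3187, 0.1071]
eef_rot: [-2.136, -2.301, 0.006]
contact_force: [0.5, -0.1, -0.6]
width: 1.003
```

```bash
python3 -c "
from h import *
go([.4683,.3201,.04],np.pi/2+.0756)
grab('wrist','w8');c=grab('top','t8')['color']
cv2.imwrite('pics/t8c.png',cv2.resize(c[125:215,130:340],None,fx=3.8,fy=3.8,interpolation=cv2.INTER_CUBIC))"
```

```text
t 20.77 shift [ 1.3  2.6 67.1] turn [-0.0042  0.0011 -0.0013] len 67.1 F [ 0.49 -0.05 -0.64]
```

View pics/w8.png

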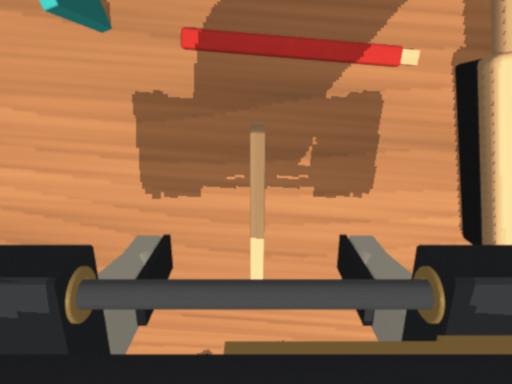

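View pics/t8c.png

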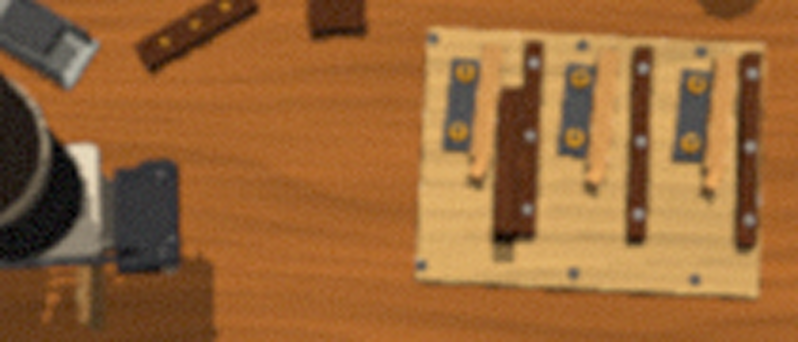

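The thick blank stands flat along its fence, against the cheek (515,160 in the crop). The thin blank is centred between the fingers (258,200), so I'll descend and grip it.

Request:
{"method": "send_rows", "body": {
  "moves": [1.3, 2.6, 25, -0.004, 0.001, -0.001, 1.3, 2.6, 50, -0.004, 0.001, -0.001, 1.3, 2.6, 67, -0.004, 0.001, -0.001, 1.3, 2.6, 67, -0.004, 0.001, -0.001]
}}

```text
time_s: 21.38
eef_pos: [0.4683, 0.3183, 0.0401]
eef_rot: [-2.139, -2.301, 0.002]
contact_force: [0.7, -0.2, 0.2]
width: 1.001
```

Request:
{"method": "send_rows", "body": {
  "moves": [0, 0, 0, 0, 0, 0, 0, 0, 0, 0, 0, 0, 0, 0, 0, 0, 0, 0, 0, 0, 0, 0, 0, 0, 0, 0, 0, 0, 0, 0, 0, 0, 0, 0, 0, 0, 0, 0, 0, 0, 0, 0, 0, 0, 0, 0, 0, 0, 0, 0, 0, 0, 0, 0, 0, 0, 0, 0, 0, 0],
  "claw": 1,
  "force": 15
}}

```text
time_s: 22.62
eef_pos: [0.4683, 0.3183, 0.0401]
eef_rot: [-2.139, -2.301, 0.002]
contact_force: [0.9, 0.2, -0.3]
width: 0.101
```

```bash
python3 -c "
from h import *
go([.4683,.3183,.17],np.pi/2+.0756);go([.472,-.205,.17],np.pi/2-.026);go([.472,-.205,.057],np.pi/2-.026)"
```

```text
t 22.62 shift [-1.000e-01 -1.000e-01 -1.299e+02] turn [-0.0008  0.0007 -0.0024] len 129.9 F [ 0.95  0.18 -0.3 ]
t 22.62 shift [-522.3  -34.7 -129.5] turn [-0.0008  0.0007  0.0992] len 539.2 F [ 0.95  0.18 -0.3 ]
t 22.62 shift [-522.2  -34.6  -16.5] turn [-0.0008  0.0007  0.0992] len 523.6 F [ 0.95  0.18 -0.3 ]
```

Request:
{"method": "send_rows", "body": {
  "moves": [0, 0, -40, 0, 0, 0, 0, 0, -90, 0, 0, 0, 0, 0, -130, 0, 0, 0, -522, -35, -130, 0, 0, 0.1, -522, -35, -130, 0, 0, 0.1, -522, -35, -130, 0, 0, 0.1, -522, -35, -130, 0, 0, 0.1, -522, -35, -130, 0, 0, 0.1, -522, -35, -130, 0, 0, 0.1, -522, -35, -130, 0, 0, 0.1]
}}

```text
time_s: 23.88
eef_pos: [0.4708, -0.121, 0.1707]
eef_rot: [2.25, 2.192, -0.0]
contact_force: [0.6, 1.0, -0.6]
width: 0.102
```

```bash
python3 -c "
from h import *
print(pose()[0]);go([.472,-.205,.12],np.pi/2-.026);go([.472,-.205,.057],np.pi/2-.026)"
```

```text
[ 0.47084084 -0.12095461  0.170734  ]
t 23.88 shift [-84.    3.4  50.8] turn [ 0.0002  0.0006 -0.0004] len 98.2 F [ 0.58  0.96 -0.58]
t 23.88 shift [-83.9   3.4 113.8] turn [ 0.0002  0.0006 -0.0004] len 141.4 F [ 0.58  0.96 -0.58]
```

Request:
{"method": "send_rows", "body": {
  "moves": [-50, 3, 0, 0, 0, 0, -84, 3, 10, 0, 0, 0, -84, 3, 50, 0, 0, 0, -84, 3, 80, 0, 0, 0, -84, 3, 105, 0, 0, 0, -84, 3, 114, 0, 0, 0, -84, 3, 114, 0, 0, 0, -84, 3, 114, 0, 0, 0]
}}

```text
time_s: 24.88
eef_pos: [0.4724, -0.2051, 0.0578]
eef_rot: [2.249, 2.191, 0.001]
contact_force: [0.0, -0.6, -1.0]
width: 0.104
```

```bash
python3 -c "
from h import *
go([.472,-.205,.0521],np.pi/2-.026);grab('wrist','w9')"
```

```text
t 24.88 shift [ 0.1 -0.4  5.7] turn [ 0.0017  0.0008 -0.    ] len 5.7 F [ 0.   -0.57 -0.96]
```

View pics/w9.png

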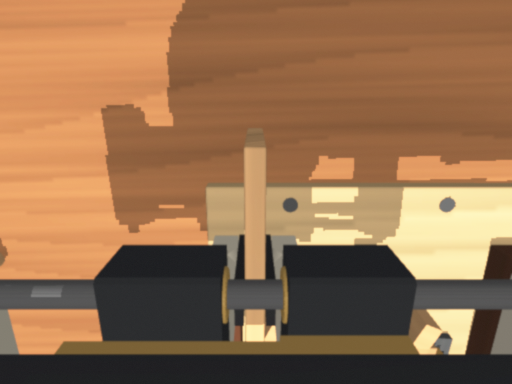

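The thin blank (255,190) is over the right-hand notch entry, with no slip. Lowering.

Request:
{"method": "send_rows", "body": {
  "moves": [0, 0, 2, 0.002, 0, 0, 0, 0, 4, 0.002, 0, 0, 0, 0, 5.3, 0.002, 0, 0, 0, 0, 5.3, 0.002, 0, 0]
}}

```text
time_s: 25.42
eef_pos: [0.4723, -0.2051, 0.0524]
eef_rot: [2.25, 2.192, -0.001]
contact_force: [-0.3, -0.3, -0.8]
width: 0.1
```

Request:
{"method": "send_rows", "body": {
  "moves": [0, 0, 0.5, 0, 0, 0, 0, 0, 0.8, 0, 0, 0, 0, 0, 0.8, 0, 0, 0]
}}

```text
time_s: 25.8
eef_pos: [0.4724, -0.2051, 0.052]
eef_rot: [2.25, 2.192, -0.001]
contact_force: [-1.0, 1.0, 5.2]
width: 0.103
```

On the floor at 5 N. Next I feel for the fence along -y.

Request:
{"method": "send_rows", "body": {
  "moves": [-1, 0, -0.1, 0, 0, 0, -2, 0, -0.1, 0, 0, 0, -3, 0, -0.1, 0, 0, 0, -3, 0, -0.1, 0, 0, 0]
}}

```text
time_s: 26.3
eef_pos: [0.4723, -0.2083, 0.0521]
eef_rot: [2.25, 2.192, -0.001]
contact_force: [0.1, 0.1, 0.1]
width: 0.103
```

Request:
{"method": "send_rows", "body": {
  "moves": [-0.7, 0, 0, 0, 0, 0, -1.2, 0, 0, 0, 0, 0, -1.2, 0, 0, 0, 0, 0]
}}

```text
time_s: 26.68
eef_pos: [0.4723, -0.2095, 0.0521]
eef_rot: [2.25, 2.192, -0.001]
contact_force: [0.4, 0.8, 0.2]
width: 0.101
```

Request:
{"method": "send_rows", "body": {
  "moves": [-0.7, 0, 0, 0, 0, 0, -1.2, 0, 0, 0, 0, 0, -1.2, 0, 0, 0, 0, 0]
}}

```text
time_s: 27.05
eef_pos: [0.4722, -0.21, 0.0521]
eef_rot: [-2.25, -2.192, 0.0]
contact_force: [0.3, 6.9, 1.2]
width: 0.1
```

Request:
{"method": "send_rows", "body": {
  "moves": [0.1, 8, -0.1, 0, 0, 0, 0.1, 16, -0.1, 0, 0, 0, 0.1, 24, -0.1, 0, 0, 0, 0.1, 32, -0.1, 0, 0, 0, 0.1, 40, -0.1, 0, 0, 0, 0.1, 40, -0.1, 0, 0, 0],
  "force": 10
}}

```text
time_s: 27.8
eef_pos: [0.5129, -0.2109, 0.0521]
eef_rot: [2.25, 2.192, 0.0]
contact_force: [-0.4, 1.8, 1.3]
width: 0.102
```

Request:
{"method": "send_rows", "body": {
  "moves": [0, 3, 0, 0, 0, 0, 0, 6, 0, 0, 0, 0, 0, 8, 0, 0, 0, 0, 0, 8, 0, 0, 0, 0]
}}

```text
time_s: 28.3
eef_pos: [0.5202, -0.211, 0.052]
eef_rot: [-2.25, -2.192, 0.001]
contact_force: [-4.4, 3.4, 2.9]
width: 0.103
```

Request:
{"method": "send_rows", "body": {
  "moves": [0, 2, 0, 0, 0, 0, 0, 4, 0, 0, 0, 0, 0, 4, 0, 0, 0, 0]
}}

```text
time_s: 28.68
eef_pos: [0.5237, -0.2111, 0.0521]
eef_rot: [-2.249, -2.191, 0.002]
contact_force: [-4.8, 3.1, 4.4]
width: 0.103
```

Request:
{"method": "send_rows", "body": {
  "moves": [0, 2, 0, 0, 0, 0, 0, 4, 0, 0, 0, 0, 0, 4, 0, 0, 0, 0]
}}

```text
time_s: 29.05
eef_pos: [0.5274, -0.2112, 0.0521]
eef_rot: [-2.249, -2.191, 0.002]
contact_force: [-4.4, 2.7, 4.3]
width: 0.104
```

Request:
{"method": "send_rows", "body": {
  "moves": [0, 2, -0.4, 0, 0, 0, 0, 4, -0.4, 0, 0, 0, 0, 4, -0.4, 0, 0, 0]
}}

```text
time_s: 29.42
eef_pos: [0.532, -0.2113, 0.0523]
eef_rot: [-2.249, -2.191, 0.002]
contact_force: [0.1, 2.2, -1.5]
width: 0.097
```

```bash
python3 -c "
from h import *
go([.535,-.2113,.0524],np.pi/2-.026); f=grab('wrist','w10')
cv2.imwrite('pics/w10.png',np.hstack([load('w9')['color'][:,:400],f['color'][:,:400]]))"
```

```text
t 29.43 shift [ 0.1  3.  -0.1] turn [-0.0018 -0.0003 -0.0003] len 3.0 F [ 0.11  2.16 -1.54]
```

View pics/w10.png

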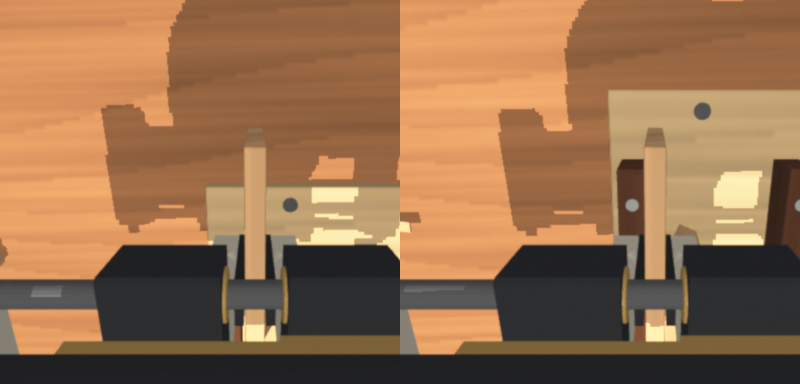

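No slip (rear edge still at row 148), and the blank is flat by the fence. Continuing.

Request:
{"method": "send_rows", "body": {
  "moves": [0, 2, -0.1, 0, 0, 0, 0, 3, -0.1, 0, 0, 0, 0, 3, -0.1, 0, 0, 0]
}}

```text
time_s: 29.85
eef_pos: [0.5349, -0.2114, 0.0523]
eef_rot: [-2.249, -2.191, 0.002]
contact_force: [-0.6, 2.2, -1.6]
width: 0.099
```

Request:
{"method": "send_rows", "body": {
  "moves": [0, 2, -0.1, 0, 0, 0, 0, 3, -0.1, 0, 0, 0, 0, 3, -0.1, 0, 0, 0]
}}

```text
time_s: 30.22
eef_pos: [0.5359, -0.2114, 0.0523]
eef_rot: [-2.248, -2.188, 0.006]
contact_force: [-7.3, 3.3, 4.4]
width: 0.105
```

Request:
{"method": "send_rows", "body": {
  "moves": [0, 2, -0.1, 0, 0, 0, 0, 2.5, -0.1, 0, 0, 0, 0, 2.5, -0.1, 0, 0, 0]
}}

```text
time_s: 30.6
eef_pos: [0.536, -0.2115, 0.0524]
eef_rot: [-2.246, -2.186, 0.01]
contact_force: [-9.2, 4.4, 6.8]
width: 0.108
```

The stop is felt at x = 0.536. Release and repeat the rear push.

Request:
{"method": "send_rows", "body": {
  "moves": [0, 0.3, -0.2, 0, 0, 0, 0, 0.3, -0.2, 0, 0, 0, 0, 0.3, -0.2, 0, 0, 0, 0, 0.3, -0.2, 0, 0, 0],
  "claw": 0.4
}}

```text
time_s: 31.1
eef_pos: [0.5366, -0.2115, 0.0526]
eef_rot: [-2.246, -2.186, 0.009]
contact_force: [0.3, 0.3, -0.9]
width: 0.494
```

```bash
python3 -c "
from h import *
go([.536,-.2116,.12],np.pi/2-.026);go([.440,-.209,.12],np.pi/2-.026);go([.440,-.209,.038],np.pi/2-.026);print(pose()[2]['width']); f=grab('wrist','w11')
"
```

```text
t 31.1 shift [ -0.1  -1.2 -67.4] turn [-0.0094 -0.0007 -0.0011] len 67.4 F [ 0.27  0.25 -0.93]
t 31.1 shift [ -0.1 -97.2 -66.5] turn [-0.0094 -0.0007 -0.0011] len 117.8 F [ 0.27  0.25 -0.93]
t 31.1 shift [ -0.1 -96.5  15.5] turn [-0.0094 -0.0007 -0.0011] len 97.7 F [ 0.27  0.25 -0.93]
0.4938222040432547
```

View pics/w11.png

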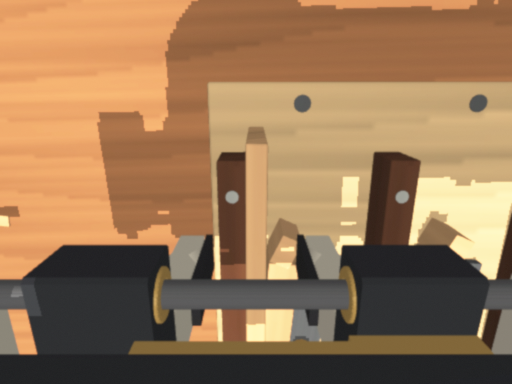

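The thin blank (257,200) stands flat on its fence with the fingers open. Moving behind it.

Request:
{"method": "send_rows", "body": {
  "moves": [0, 0, -33, 0, 0, 0, 0, -1, -67, -0.009, 0, 0, 0, -48, -67, -0.009, 0, 0, 0, -97, -67, -0.009, 0, 0, 0, -97, -67, -0.009, 0, 0, 0, -97, -30, -0.009, 0, 0, 0, -97, 0, -0.009, 0, 0, 0, -97, 15, -0.009, 0, 0, 0, -97, 15, -0.009, 0, 0],
  "claw": 1
}}

```text
time_s: 32.28
eef_pos: [0.4391, -0.2088, 0.0375]
eef_rot: [-2.249, -2.189, 0.002]
contact_force: [0.3, -0.2, 0.2]
width: 0.003
```

```bash
python3 -c "
from h import *
go([.460,-.2095,.038],np.pi/2-.026);print(pose()[2]['width'])
"
```

```text
t 32.27 shift [-0.1 20.9 -0.6] turn [-0.0029 -0.0007 -0.001 ] len 20.9 F [ 0.35 -0.22  0.19]
0.00328799167905903
```

Request:
{"method": "send_rows", "body": {
  "moves": [0, 10, -0.5, -0.003, 0, 0, 0, 18, -0.5, -0.003, 0, 0, 0, 22, -0.5, -0.003, 0, 0, 0, 22, -0.5, -0.003, 0, 0]
}}

```text
time_s: 32.78
eef_pos: [0.4616, -0.2094, 0.0381]
eef_rot: [-2.251, -2.191, -0.001]
contact_force: [-0.0, -0.1, -0.6]
width: 0.007
```

Request:
{"method": "send_rows", "body": {
  "moves": [0, 1, 0, 0, 0, 0, 0, 2.5, 0, 0, 0, 0, 0, 2.5, 0, 0, 0, 0]
}}

```text
time_s: 33.15
eef_pos: [0.4641, -0.2095, 0.0382]
eef_rot: [-2.251, -2.191, -0.001]
contact_force: [-0.5, -0.0, 0.1]
width: 0.004
```

Request:
{"method": "send_rows", "body": {
  "moves": [0.1, 1, -0.3, 0, 0, 0, 0.1, 2, -0.6, 0, 0, 0, 0.1, 2.8, -0.8, 0, 0, 0, 0.1, 2.8, -0.8, 0, 0, 0]
}}

```text
time_s: 33.65
eef_pos: [0.4652, -0.2094, 0.0385]
eef_rot: [-2.25, -2.189, 0.001]
contact_force: [-5.2, 0.6, 1.0]
width: 0.006
```

Request:
{"method": "send_rows", "body": {
  "moves": [0.1, 1, -0.3, -0.002, 0, 0, 0.1, 2, -0.8, -0.002, 0, 0, 0.1, 2.9, -1, -0.002, 0, 0, 0.1, 2.9, -1, -0.002, 0, 0]
}}

```text
time_s: 34.15
eef_pos: [0.4658, -0.2093, 0.0389]
eef_rot: [-2.249, -2.187, 0.003]
contact_force: [-7.2, 0.1, 2.2]
width: 0.005
```

Request:
{"method": "send_rows", "body": {
  "moves": [0, 1.5, -0.3, -0.005, 0, 0, 0, 3, -0.8, -0.005, 0, 0, 0, 4, -1.2, -0.005, 0, 0, 0, 4, -1.2, -0.005, 0, 0]
}}

```text
time_s: 34.65
eef_pos: [0.4663, -0.2092, 0.0391]
eef_rot: [-2.25, -2.185, 0.004]
contact_force: [-9.9, 1.3, 3.4]
width: 0.007
```

Request:
{"method": "send_rows", "body": {
  "moves": [0, 2, -0.5, -0.006, 0, -0.003, 0, 3.5, -1, -0.006, 0, -0.003, 0, 4.4, -1.2, -0.006, 0, -0.003, 0, 4.4, -1.2, -0.006, 0, -0.003]
}}

```text
time_s: 35.15
eef_pos: [0.4665, -0.2092, 0.0392]
eef_rot: [-2.246, -2.186, 0.005]
contact_force: [-11.3, 0.9, 3.1]
width: -0.001
```

11.3 N felt and the position is steady. Back away, rise and look.

Request:
{"method": "send_rows", "body": {
  "moves": [0, -1, 0, 0, 0, 0, 0, -5, 0, 0, 0, 0, 0, -30, 0, 0, 0, 0, 0, -30, -50, 0, 0, 0, 0, -30, -100, 0, 0, 0, 0, -30, -150, 0, 0, 0, 60, 60, -170, 0, 0, 0, 90, 120, -170, 0, 0, 0, 110, 165, -170, 0, 0, 0, 110, 165, -170, 0, 0, 0]
}}

```text
time_s: 36.4
eef_pos: [0.6388, -0.1026, 0.2085]
eef_rot: [-2.246, -2.189, 0.002]
contact_force: [-0.3, -0.3, 0.2]
width: 0.004
```

```bash
python3 -c "
from h import *
print(pose()[0],pose()[2]['time_s']); f=grab('wrist','w12')
cv2.imwrite('pics/w12b.png',cv2.resize(f['color'][:300],None,fx=1.56,fy=1.56,interpolation=cv2.INTER_CUBIC));grab('side','s12');grab('top','t12')"
```

```text
[ 0.63876355 -0.10255514  0.20853519] 36.4
```

View pics/w12b.png

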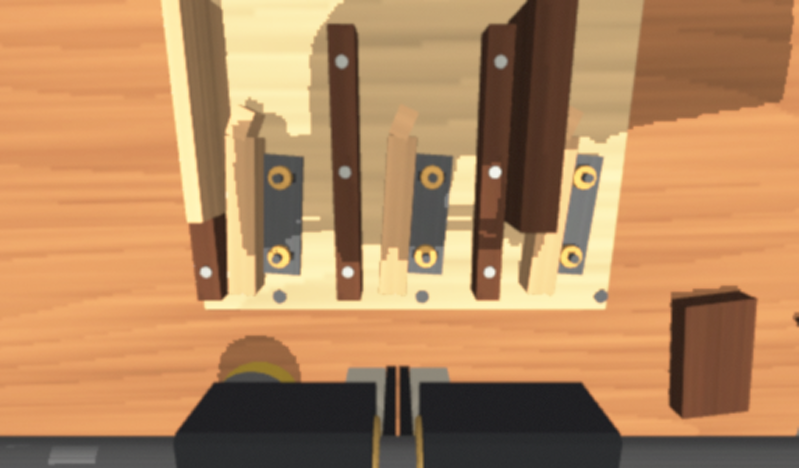

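View pics/s12.png

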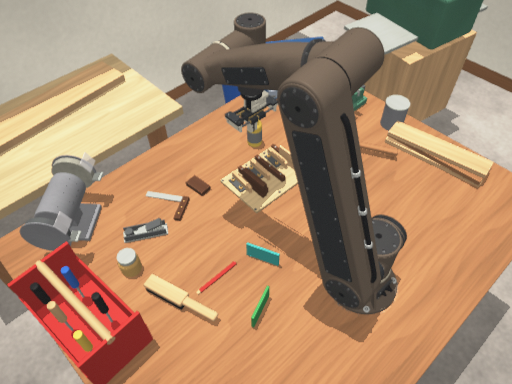

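```bash
python3 -c "
from h import *
f=load('w12')
for n,p in [('thick front R',(505,228)),('thick front L',(556,233)),('thin front R',(190,221)),('thin front L',(215,218))]:
    print(n,onz(f,np.array(p)/1.56-.3,.082).round(4))
go([.56,-.10,.30],np.pi/2-.026)
c=load('s12')['color'];cv2.imwrite('pics/s12c.png',cv2.resize(c[135:215,210:310],None,fx=7,fy=7,interpolation=cv2.INTER_CUBIC))
"
```

```text
thick front R [[ 0.6054 -0.0417  0.082 ]]
thick front L [[ 0.6089 -0.0134  0.082 ]]
thin front R [[ 0.5971 -0.2147  0.082 ]]
thin front L [[ 0.5958 -0.2007  0.082 ]]
t 36.55 shift [  1.3 -78.2 -91.9] turn [-0.0066 -0.0028  0.0003] len 120.7 F [0.14 0.56 0.18]
```

View pics/s12c.png

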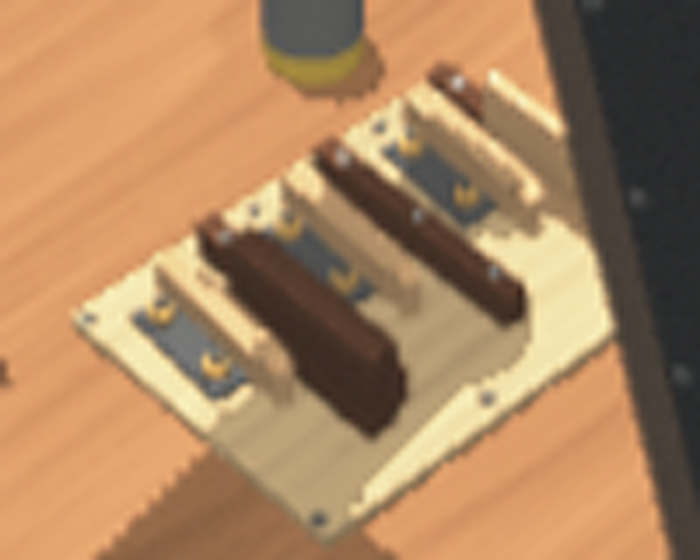

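The side view shows both blanks upright in their notches. One more wrist view will check the yaw of each against its fence.

Request:
{"method": "send_rows", "body": {
  "moves": [0, -40, -50, -0.007, 0, 0, 0, -78, -92, -0.007, 0, 0, 0, -78, -92, -0.007, 0, 0, 0, -78, -92, -0.007, 0, 0]
}}

```text
time_s: 37.05
eef_pos: [0.5597, -0.1014, 0.3007]
eef_rot: [-2.25, -2.192, -0.006]
contact_force: [0.3, 0.2, -0.6]
width: 0.005
```

```bash
python3 -c "
from h import *
f=grab('wrist','w13')
c=f['color'];cv2.imwrite('pics/w13b.png',cv2.resize(c[40:250,90:350],None,fx=2.8,fy=2.8,interpolation=cv2.INTER_CUBIC))"
```

```text
(no output)
```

View pics/w13b.png

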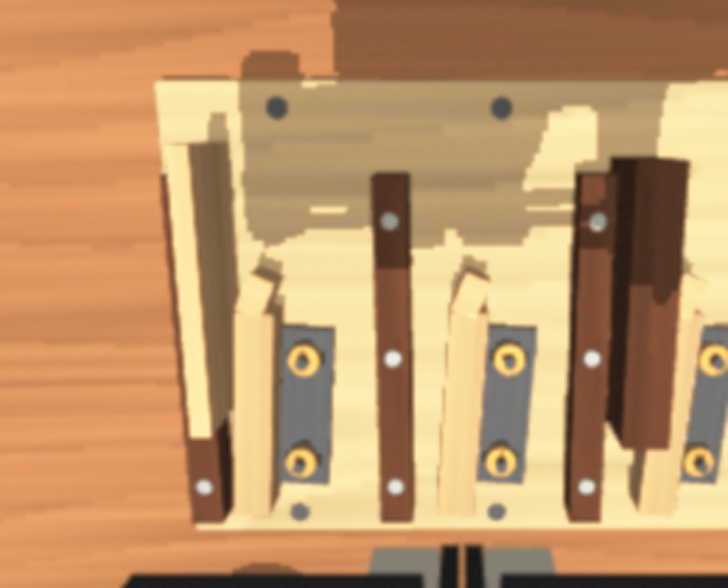

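```bash
python3 -c "
from h import *
f=load('w13')
for n,a,b in [('thinR',(188,145),(212,436)),('thinL',(163,145),(190,438)),('thickR',(688,160),(668,448)),('thickL',(631,160),(622,446))]:
    P=onz(f,np.array([a,b])/2.8+[90,40]-.3,.082);d=P[1]-P[0];print(n,P.round(4).tolist(),np.linalg.norm(d).round(4),np.arctan2(d[1],d[0]).round(4))
for n,a,b in [('fence mid R',(410,173),(412,520)),('fence thick L',(576,173),(567,520))]:
    P=onz(f,np.array([a,b])/2.8+[90,40]-.3,.04);d=P[1]-P[0];print(n,P.round(4).tolist(),np.linalg.norm(d).round(4),np.arctan2(d[1],d[0]).round(4))
"
```

```text
thinR [[0.4792, -0.2041, 0.082], [0.5975, -0.2075, 0.082]] 0.1183 -0.0284
thinL [[0.479, -0.2138, 0.082], [0.5981, -0.2169, 0.082]] 0.1192 -0.0264
thickR [[0.4897, -0.0104, 0.082], [0.608, -0.0132, 0.082]] 0.1183 -0.0237
thickL [[0.4892, -0.0326, 0.082], [0.6066, -0.033, 0.082]] 0.1174 -0.0028
fence mid R [[0.4934, -0.1209, 0.04], [0.6563, -0.1268, 0.04]] 0.163 -0.0362
fence thick L [[0.4952, -0.0489, 0.04], [0.6583, -0.0513, 0.04]] 0.1631 -0.0149
```

```bash
python3 -c "
from plant import ticket
print(ticket.close_job())"
```

```text
the job is handed in; nothing more can be done
None
```

Both drawer blanks are in the planing stop and I handed the job in at about 37 s. I did not tug-test either wedge, so that they stay put rests on the measured pushes and the last pictures.

- **How each was loaded:** I stood each blank on the board behind its notch and felt for the fence. I then slid it forward until the cheek stopped it, let go, and pushed its rear end with shut fingers. The last readings along the fence were 12.7 N for the thick blank and 11.3 N for the thin one.
- **Last checks:** Both stand upright in their own notches and stayed there after the fingers were withdrawn. The thin blank's top edges lie at -0.026 to -0.028 rad and the thick blank's clear edge at -0.024. The fences measured about -0.026 in the earlier close view. In the last pictures the gripper was clear of everything and nothing else looked moved.
- **What disagreed:**
  - The rear pushes also read about 6 N (thick) and 3 N (thin) vertically, so there was some bearing down on the floor.
  - The thick blank's other top edge read -0.003 rad; I put that down to its dark side face blurring into the top.
  - In the last view, the two fences I re-measured gave -0.015 and -0.036 rad.
  - The top camera put the fence about 3.5 mm off the wrist camera. Touch agreed with the wrist camera to within about 1 mm.

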